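# Take the full filter cartridge out of the goldsmith's bench dust collector

### The job

The filter in the bench dust collector is full of gold dust: take the cartridge out and stand it upright in the free end of the steel sweeps tray. Pinch both orange release tabs on its knob to free the lock, turn it anticlockwise until you feel that its lugs have reached the gaps, draw it straight up, and set it down in the tray. Keep it level so that no dust is lost, force nothing and do not crush the tabs, do not let it drop, and leave the other things on the bench where they are.

Things in the scene. Friction and masses are not known exactly. Their poses are not given: they have to be found in the camera images.
- collector: grey bench-top dust collector, 230 (x) x 200 (y) x 150 mm high, fixed to the bench; intake mouth in its front (-x), exhaust slots on top at the rear. Origin: on the bench, under the axis of the round filter well in its top (100 mm behind the front face); z up. The filter cartridge hangs in the well. Over 40 N in all between cartridge and collector while it is turned or lifted breaks the catch.
- collar_top (a point): centre of the top of the black collar round the well, 164 mm above the bench, axes as the collector's. The collar is 116 mm across, bore 96 mm, 14 mm high, with two lock notches, 12 mm wide, at +y and -y, for the teeth of the tabs. The knob and tabs rise above it; the fingertips must stay above it. The cartridge's foot must rise 84 mm to clear it.
- catch_ring (a point): centre of the underside of the hidden catch ring in the well, which holds the two lugs down. Its two gaps let the lugs out upwards; they come after 35 to 75 degrees of anticlockwise turn (from above) from the lock, unmarked and different each time, so must be felt. The lugs clear them over about 4 degrees only; then comes a hard end stop. 0.5 N m is enough to feel it.
- cartridge: loose filter cartridge, 118 mm high, 0.23 to 0.4 kg, at first locked in the well, axes parallel to the collector's, only cap and knob in sight. Origin: centre of its flat foot; z up. Pleated paper filter 60 mm across, neck 64 mm, from 70 mm up a grey cap disc 92 mm across, 5 mm thick, above it the knob. About 1.5 mm side play in the well. Tilting it over 20 degrees spills dust.
- lug_level (a point): point on the cartridge's axis at the top of its two lugs, 59.5 mm above the foot; the lugs stick out along the cartridge's +x and -x, to 41 mm from the axis, 12 mm wide. They have 1.5 mm of lift before they bear under the catch ring. Pulled up lightly (5 to 8 N beyond the weight) it turns with about 0.1 N m; in the gaps the pull vanishes and it rises freely.
- knob_grip (a point): point on the knob's axis to centre the finger pads on, 106 mm above the cartridge's foot, 186 mm above the bench at first; axes as the cartridge's. Tips may reach 20 mm lower. Black core 60 (x) x 34 (y) mm, top 117 mm above the foot. Pinch the tabs along y: 62 mm across, 47 mm fully in. 25 to 50 N a side is right, for turning and carrying too; 80 N a side breaks them.
- tab_left_face (a point): outer face of the orange release tab on the knob's +y side, 106 mm above the cartridge's foot: an upright plate 26 mm wide (x), from 76 to 116 mm above the foot. It slides in up to 7.5 mm against a spring (6 N at first, 16 N when fully in). A tooth on its foot, 52 mm from the axis at rest, sits in a collar notch and comes out of it after 4.5 mm. Hold both tabs in through the turn.
- tab_right_face (a point): outer face of the orange release tab on the knob's -y side, 106 mm above the cartridge's foot: an upright plate 26 mm wide (x), from 76 to 116 mm above the foot. It slides in up to 7.5 mm against a spring (6 N at first, 16 N when fully in). A tooth on its foot, 52 mm from the axis at rest, sits in a collar notch and comes out of it after 4.5 mm. Unpinched, the knob has under 2 degrees of play.
- tray: open steel sweeps tray 170 (x) x 270 (y) x 25 mm, walls and floor 4 mm, does not slide. Origin: centre of its underside; z up. The jar of filings stands in its +y end, the -y end is free.
- tray_free (a point): point on the tray's inner floor (4 mm above the bench) in the middle of the free end, 50 mm from the tray's centre towards its -y: where the cartridge's foot should stand, within about 50 mm in x and y; axes as the tray's
- jar_mid (a point): bystander: small glass jar of filings with a brass lid, 44 mm in diameter, 45 mm high, standing in the +y end of the tray; the point is its centre, 22 mm above its foot
- loupe: bystander: black loupe with a steel lens ring, 30 mm in diameter, 24 mm high, standing on the rear of the collector's top, 100 mm behind the well's axis; origin at its foot
- finding_box: bystander: white plastic box with compartments, 90 x 120 x 22 mm; origin at its underside
- bur_block: bystander: small wooden block with steel burs, 90 x 50 x 57 mm; origin at its underside
- hammer: bystander: hammer, 220 mm long, lying on the bench
- pliers: bystander: pliers with red handles, 140 mm long, lying on the bench
- flux_jar: bystander: glass jar with a blue lid, 56 mm in diameter, 75 mm high; origin at its foot
- charcoal_block: bystander: black charcoal soldering block, 140 x 80 x 35 mm; origin at its underside
Mind the look-alikes: they are no part of the job. What is shaped like the cartridge but blue or green is not meant.

How it is judged:
On the way, in this order (a step that is already met when the one before it is completed fails the run):
1. the knob is unlocked: turned anticlockwise out of the lock notches towards the gaps, the cartridge still in its well (angle between the x axis of cartridge and the x axis of collector, either way round above 0.5 rad and z of cartridge in the frame of collector below 0.1 m), for 0.1 s.
2. the cartridge is drawn up out of the well (z of cartridge in the frame of collector above 0.155 m), for 0.1 s.
At the end, for the whole second after the job is handed in: the cartridge stands upright (within 3 degrees), released and at rest, with its foot on the floor of the sweeps tray, in the free end: its axis within 60 mm of the tray's middle line in x and from 110 mm on the -y side to 20 mm on the +y side of the tray's centre (z of cartridge in the frame of tray between 0.001 and 0.009 m and angle between cartridge's own z axis and vertical below 0.06 rad and x of cartridge in the frame of tray between -0.06 and 0.06 m and y of cartridge in the frame of tray between -0.11 and 0.02 m and linear speed of cartridge below 0.02 m/s); the robot touches nothing.
It fails at once if the cartridge is forced while it is being turned or lifted: against the lock, the end stop or the catch (contact force between cartridge and collector above 40 N and (angle between the x axis of cartridge and the x axis of collector, either way round above 0.05 rad or z of cartridge in the frame of collector above 0.0805 m)).
It fails at once if the tabs are crushed (the fingers' contact forces on the cartridge, both sides added) (contact force between the fingers and cartridge above 160 N).
It fails at once if the cartridge is tipped, so that dust is lost (angle between cartridge's own z axis and vertical above 0.35 rad).
It fails at once if the cartridge is let drop (contact force between the fingers and cartridge below 0.05 N and linear speed of cartridge above 0.35 m/s).
It fails at once if another thing on the bench is disturbed (distance of any of jar_mid, loupe, finding_box, bur_block, hammer, pliers, flux_jar, charcoal_block from where it was at the start of the episode above 0.03 m).
It also fails if it takes over 61 s, if anything falls off the work surface, if the arm or the gripper's body presses on something with over 40 N, if the wrist force passes 120 N, or if a joint passes its speed limit or range.

### The arm

A 6-joint arm with a two-finger parallel gripper is mounted at the origin on the work surface. World frame = base frame: x ahead of the robot, y to its left, z up, the work surface at z = 0. Lengths are in m, angles in rad, forces in N, time in s.
With the tool pointing down it reaches from about 0.25 to 0.725 m from the base axis. Payload 4 kg.
Tool frame: the origin (TCP) lies on the mounting face of the last link; the fingertips stand 173 mm ahead of it and the grasp point (between the pads) lies robot.tcp_to_grasp ahead of it (robot.tcp_to_grasp is the distance from the TCP to the grasp point, in m); z points along the fingers, y is the direction in which the jaws open and shut (so a half turn about z gives the same grasp; the last joint's range is limited). The gripper opens to 85 mm and grips with 20 to 120 N. Pads are 22 mm wide; open, the fingers measure 114 mm over their backs; the gripper's body (76 mm by 85 mm) begins 54 mm behind the grasp point. The pads swing forward as they close: fully open they stand 13 mm farther back than shut.
Start: joints at [1.245, 0.241, 0.005, 1.335, 0, 1.571], TCP at [0.16, 0.474, 0.405] pointing down, gripper open.
Joint ranges: [-2.72, 2.72], [-1.05, 1.87], [-1.09, 1.28], [-1.99, 2.15], [-1.42, 1.44], [-3.14, 3.14]. Speed limits (rad/s): [2.79, 2.79, 3.14, 3.14, 3.14, 3.14].

### API

Orientations are given as a unit quaternion [x, y, z, w].
In Python, from bench import robot gives the robot as it stands.
- The arm moves only by the tool play_rows, never from a script. Its argument "series" is a list of rows, each an object of numbers: "x", "y", "z": the shift along the tool's x, y, z scaled (see below); "wx", "wy", "wz": the turn, a rotation vector about the tool's x, y, z scaled (see below). In form: [{"x": .., "y": .., "z": .., "wx": .., "wy": .., "wz": ..}, ...]. A call has 1 to 8 rows; each row is the pose to reach, as a shift and turn from the pose commanded when the call began, along the tool's axes at that moment; what a row does not reach only later rows make up. The controller multiplies each number of a shift by 100 cm and each number of a turn by 45 degrees. A row lasts 1/8 s, in which the tool goes at most 62.5 mm and 10.7 degrees, less where a joint would pass 70% of its speed; a pose out of reach is approached as far as the arm can. A call with a number of a shift or a turn outside -1 to 1 is refused whole. A call with a gripper value outside its range is refused whole. "claw" is the gripper's target within -1 to 1 (fully open at 1, half-way at 0, shut at -1), set as the call begins (left out, the last holds). The fingers move at their own pace and stop on an object; "newtons" is the grip in N (left out, the last holds). Time passes only in rows, so rows that repeat a pose let the fingers close. It gives the time, the measured TCP pose, the force and the opening at its end, in the units of the state.
- robot.read_state(): the state, without advancing time (a new reading comes with each control period).
- robot.snapshot(name): name is "scene" or "top" or "wrist"; returns the picture (480x640x3 uint8, red, green, blue); there is no depth.
- robot.camera_info(name): a dict with "mtx" (3x3 intrinsics, pixels), "R" (3x3) and "t" (3): a world point X has camera coordinates R X + t. Camera axes: x right, y down, z forward; pixel columns grow to the right and rows downward; lengths in m; the calibration is good to about 2 mm. The wrist camera is an equidistant fisheye: a pixel r from the principal point sees the ray r / f radians off the axis. A picture is of the moment at which its call begins: read the wrist's pose just before it. camera_info takes no time and is no camera call; for the wrist camera it gives the pose at the moment of the call.
- robot.close_job(): hands the job in, once; it reports no verdict.
The state is a dict: "time": time; "q": joint angles; "qd": joint speeds; "effort": joint torques, N m; "ee_pos": TCP position; "tool_rot": TCP orientation; "ft_force": force on the tool from outside, world axes, zero at the start; "torque": the same for the moment, N m; "opening": finger opening in m.
Only numpy, scipy, OpenCV 4.12 (cv2) and the standard library are available. Lean on these libraries where they do the work, as an engineer would, in place of code of your own. Each camera call takes 0.05 s, during which the arm holds its last target.

## Working session

There is one attempt and no reset: what is moved stays moved. The work goes in short steps, Python scripts to look and compute and a tool call to move; the robot and the scene stay as the last step left them, time stands still between calls to the robot, and variables do not carry over. Pictures are saved under pics/ and viewed, and the job is handed in when it is done.

Besides the shell and the picture viewer there is one more tool, called after "Emit:" as name(argument=value, ...), one argument or row to a line, values as JSON. play_rows: Moves the arm, as the interface text tells. Shifts and turns lie within -1 to 1; 1 stands for 100 cm of shift or 45 degrees of turn. Its arguments: {"type":"object","properties":{"series":{"type":"array","items":{"type":"object","properties":{"x":{"type":"number"},"y":{"type":"number"},"z":{"type":"number"},"wx":{"type":"number"},"wy":{"type":"number"},"wz":{"type":"number"}}}},"claw":{"type":"number"},"newtons":{"type":"number"}},"required":["series"]}

```bash
mkdir -p pics; ls; python3 - <<'E'
from bench import robot
import cv2
print(robot.read_state(), robot.tcp_to_grasp)
for n in ("scene","top","wrist"):
    ci=robot.camera_info(n); print(n,ci)
    im=robot.snapshot(n); cv2.imwrite(f"pics/{n}0.png",im[:,:,::-1])
E
```

```text
pics
{'time': 0.0, 'q': array([ 1.24495281e+00,  2.41406817e-01,  3.71810534e-03,  1.33518154e+00,
       -7.35555463e-06,  1.57080760e+00]), 'qd': array([-0.00026404, -0.00099295, -0.00086513, -0.00010741,  0.000483  ,
        0.00214049]), 'effort': array([-1.08298129e-03, -3.72322547e+01,  2.52404666e+01,  1.69436488e-02,
       -1.40981783e-04,  6.34673071e-06]), 'ee_pos': array([0.15996905, 0.47343605, 0.40381331]), 'tool_rot': array([ 1.62207437e-01,  9.86756136e-01, -1.02383041e-03, -1.64562892e-04]), 'ft_force': array([ 0.30011013,  0.22284593, -0.39261273]), 'torque': array([0.02467784, 0.01653246, 0.02461083]), 'opening': 0.08571621292237579} 0.1547
scene {'mtx': array([[513.01122935,   0.        , 316.59114153],
       [  0.        , 513.01122935, 234.61830529],
       [  0.        ,   0.        ,   1.        ]]), 'R': array([[-0.75977251,  0.65014231,  0.00779168],
       [ 0.37259031,  0.4451767 , -0.81424454],
       [-0.5328435 , -0.61573751, -0.58046974]]), 't': array([ 0.35685005, -0.04388462,  1.59103756])}
top {'mtx': array([[554.69056725,   0.        , 314.18916777],
       [  0.        , 554.69056725, 245.62452216],
       [  0.        ,   0.        ,   1.        ]]), 'R': array([[ 0.02699878, -0.99945118,  0.0191938 ],
       [-0.98030009, -0.03022988, -0.1951868 ],
       [ 0.1956599 , -0.01354588, -0.98057825]]), 't': array([-0.02639049,  0.49027536,  1.50637691])}
wrist {'mtx': array([[371.64829954,   0.        , 313.88842762],
       [  0.        , 371.64829954, 241.59644057],
       [  0.        ,   0.        ,   1.        ]]), 'R': array([[ 0.31964748,  0.94753557, -0.00135505],
       [ 0.90459787, -0.30473637,  0.29805776],
       [ 0.2820074 , -0.09649919, -0.95454687]]), 't': array([-0.49861719, -0.03919971,  0.37876543])}
```

View pics/scene0.png

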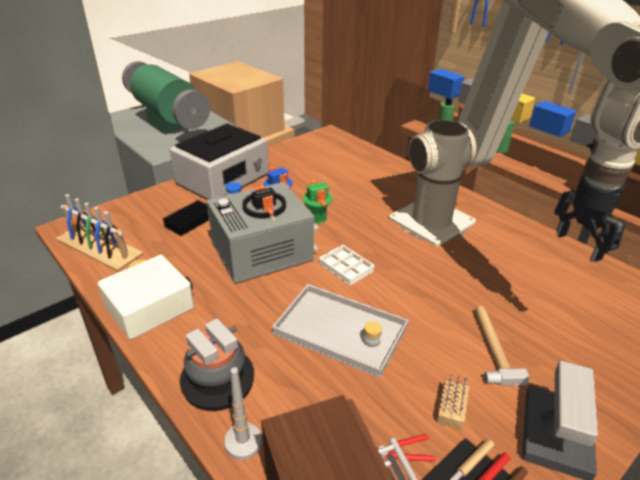

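View pics/top0.png

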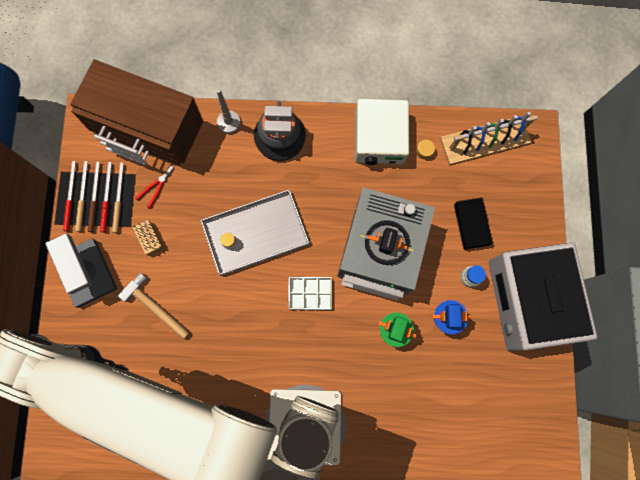

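View pics/wrist0.png

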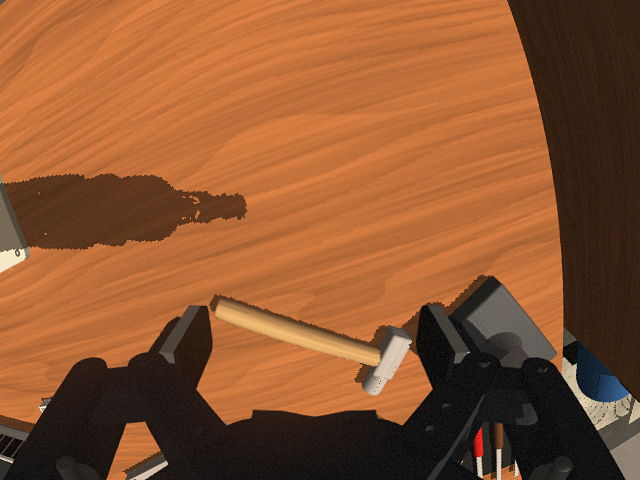

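The top view shows three knob-shaped things: a black knob with orange tabs in the grey collector (388,242), a green one (397,330) and a blue one (452,317). The black one in the collector's collar fits the description. The tray is at (256,232), with the jar at (228,240) in its left (+y) end. I'll confirm with a crop.

```bash
cat > h.py <<'E'
import numpy as np, cv2
from bench import robot
def ray(n,u,v,ci=None):
    c=ci or robot.camera_info(n); d=np.linalg.inv(c["mtx"])@[u,v,1.]; R=np.array(c["R"]);t=np.array(c["t"])
    return -R.T@t, R.T@d
def onz(n,u,v,z):
    o,d=ray(n,u,v); return o+d*(z-o[2])/d[2]
def two(u1,u2):
    o1,d1=ray("top",*u1);o2,d2=ray("scene",*u2)
    d1/=np.linalg.norm(d1);d2/=np.linalg.norm(d2)
    s=np.linalg.lstsq(np.c_[d1,-d2],o2-o1,rcond=None)[0]
    a=o1+s[0]*d1;b=o2+s[1]*d2; return (a+b)/2,np.linalg.norm(a-b)
E
python3 - <<'E'
import cv2
a=cv2.imread("pics/top0.png");b=cv2.imread("pics/scene0.png")
A=cv2.resize(a[180:310,330:450],None,fx=4,fy=4,interpolation=cv2.INTER_CUBIC)
B=cv2.resize(b[170:280,200:320],None,fx=4,fy=4,interpolation=cv2.INTER_CUBIC)
cv2.imwrite("pics/cA.png",A);cv2.imwrite("pics/cB.png",B)
cv2.imwrite("pics/cC.png",cv2.resize(a[180:280,190:320],None,fx=5,fy=5,interpolation=cv2.INTER_CUBIC))
E
```

```text
(no output)
```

View pics/cA.png

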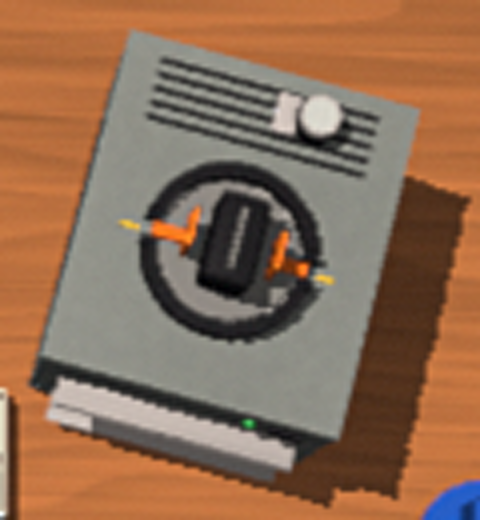

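View pics/cB.png

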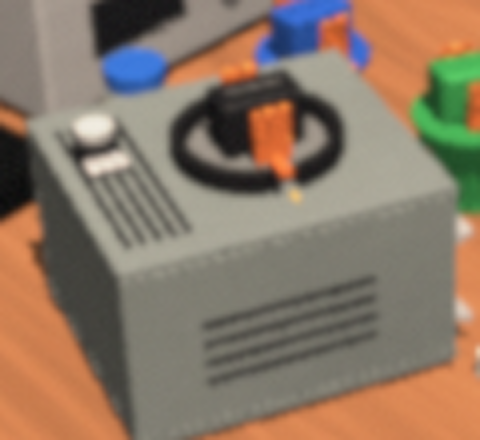

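View pics/cC.png

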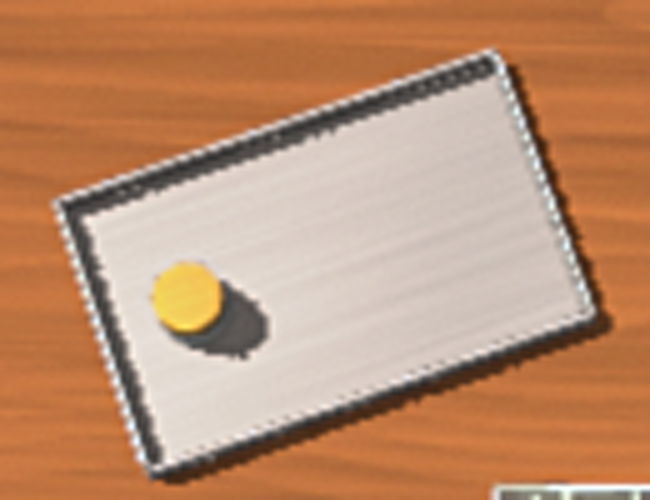

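The crops confirm it: black knob with orange tabs at top-view (388,241), inside the black collar. Next I'll measure the collar, collector yaw and tray.

```bash
python3 - <<'E'
from h import *
c=lambda L,f,o,z:[onz("top",x/f+o[0],y/f+o[1],z)[:2] for x,y in L]
C=np.array(c([(133,30),(418,110),(337,440),(38,358)],4,(330,180),.15)); 
e=[C[i]-C[(i+1)%4] for i in range(4)]
print("collector corners",C.round(4).tolist(),"edges",[np.linalg.norm(x).round(3) for x in e])
x1=C[0]-C[3];x2=C[1]-C[2];yL=C[0]-C[1];y2=C[3]-C[2]
d=lambda v:np.degrees(np.arctan2(v[1],v[0]))
print("yaw",d(x1),d(x2),d(yL)-90,d(y2)-90)
# collar
a=cv2.imread("pics/top0.png"); g=a.max(2)
m=(g<60).astype(np.uint8); m[:215]=0;m[:,:355]=0;m[270:]=0;m[:,420:]=0
cn=max(cv2.findContours(m,cv2.RETR_EXTERNAL,cv2.CHAIN_APPROX_NONE)[0],key=cv2.contourArea)
P=np.array([onz("top",*p[0],.164)[:2] for p in cv2.convexHull(cn)])
(cx,cy),r=cv2.minEnclosingCircle(P.astype(np.float32)); 
A=np.c_[2*P,np.ones(len(P))];s=np.linalg.lstsq(A,(P**2).sum(1),rcond=None)[0]
print("collar",cx,cy,r,s[:2],np.sqrt(s[2]+s[:2]@s[:2]))
# orange tabs in both views
for n,im,box in (("top",a,(355,215,420,270)),("scene",cv2.imread("pics/scene0.png"),(240,180,290,225))):
    h=cv2.cvtColor(im,cv2.COLOR_BGR2HSV);mm=cv2.inRange(h,(3,170,120),(16,255,255))
    z=np.zeros_like(mm);x0,y0,x1_,y1_=box;z[y0:y1_,x0:x1_]=mm[y0:y1_,x0:x1_]
    k,l,st,ce=cv2.connectedComponentsWithStats(z); print(n,[(st[i].tolist(),ce[i].round(1).tolist()) for i in range(1,k) if st[i][4]>4])
T=np.array(c([(497,53),(594,314),(150,472),(60,206)],5,(190,180),.025))
e=[np.linalg.norm(T[i]-T[(i+1)%4]).round(3) for i in range(4)]
print("tray",T.round(4).tolist(),T.mean(0),e, "yaw",d(T[0]-T[1]),d(T[3]-T[2]),d(T[3]-T[0])-90,d(T[2]-T[1])-90)
ctr=T.mean(0); yv=(T[3]-T[0]+T[2]-T[1]);yv/=np.linalg.norm(yv); print("free",ctr-.05*yv)
E
```

```text
collector corners [[0.6333, -0.1378], [0.584, -0.3285], [0.3617, -0.2725], [0.4094, -0.0782]] edges [np.float64(0.197), np.float64(0.229), np.float64(0.2), np.float64(0.232)]
yaw -14.912917000938632 -14.128419799814454 -14.47979566306752 -13.811418543578426
collar 0.48460859060287476 -0.20881535112857819 0.03792554885149002 [ 0.48379798 -0.20739022] 0.0348481094407488
top [([368, 232, 12, 11, 53], [374.0, 237.4]), ([397, 238, 5, 10, 25], [399.4, 242.9]), ([404, 246, 3, 3, 9], [405.0, 247.0])]
scene [([281, 180, 5, 2, 6], [283.3, 180.2]), ([256, 186, 7, 5, 24], [258.8, 187.8]), ([262, 195, 12, 19, 152], [267.7, 203.4])]
tray [[0.656, 0.0638], [0.5033, 0.003], [0.405, 0.2497], [0.5569, 0.3102]] [0.53029308 0.15666428] [np.float64(0.164), np.float64(0.265), np.float64(0.163), np.float64(0.266)] yaw 21.677692660363633 21.733304299617696 21.92406530841818 21.719725538773915
free [0.54887924 0.1102471 ]
```

```bash
cat >> h.py <<'E'
from scipy.spatial.transform import Rotation as Ro
def rel(p,psi):
    "shift and turn for TCP target p, tool pointing down, tool y at psi deg"
    s=robot.read_state(); R=Ro.from_quat(s["tool_rot"])
    y=np.array([np.cos(np.radians(psi)),np.sin(np.radians(psi)),0]); z=np.array([0,0,-1.]); x=np.cross(y,z)
    T=Ro.from_matrix(np.c_[x,y,z]); d=R.inv().apply(np.array(p)-s["ee_pos"]); w=(R.inv()*T).as_rotvec(degrees=True)/45
    print("shift",d.round(4),"turn",w.round(4)); yy=R.apply([0,1,0]); print("now",s["ee_pos"].round(4),"psi",np.degrees(np.arctan2(yy[1],yy[0])).round(2),"tilt",np.degrees(np.arccos(-R.apply([0,0,1])[2])).round(2),"t",round(s["time"],2),"F",s["ft_force"].round(2),"M",s["torque"].round(3),"open",round(s["opening"],4))
E
python3 - <<'E'
from h import *
a=cv2.imread("pics/top0.png")
g=cv2.cvtColor(a,cv2.COLOR_BGR2GRAY)
# collar outer edge: radial scan from approx centre
pts=[]
for t in np.arange(0,360,6):
    pr=[g[int(round(242.5+r*np.sin(np.radians(t)))),int(round(388+r*np.cos(np.radians(t))))] for r in np.arange(18,30,.25)]
    d=np.diff(np.convolve(np.array(pr,float),np.ones(4)/4,'valid')); i=np.argmax(d); r=18+.25*(i+2)
    if d[i]>6: pts.append(onz("top",388+r*np.cos(np.radians(t)),242.5+r*np.sin(np.radians(t)),.164)[:2])
P=np.array(pts)
for _ in range(4):
    s=np.linalg.lstsq(np.c_[2*P,np.ones(len(P))],(P**2).sum(1),rcond=None)[0];R=np.sqrt(s[2]+s[:2]@s[:2])
    e=abs(np.linalg.norm(P-s[:2],axis=1)-R);print(len(P),s[:2],R,e.max());P=P[e<max(.003,2*e.std())]
rel([.4826,-.2005,.46],75.7)
E
```

```text
59 [ 0.48557092 -0.20144007] 0.06071898483085854 0.014346388903456686
51 [ 0.4820301  -0.20077011] 0.05923084860563808 0.0045859109845335505
46 [ 0.48224578 -0.20063438] 0.05915403262012227 0.0029824580184152974
46 [ 0.48224578 -0.20063438] 0.05915403262012227 0.0029824580184152974
shift [-0.5214 -0.5354 -0.0551] turn [-0.0021 -0.0001 -0.097 ]
now [0.16   0.4735 0.404 ] psi 71.34 tilt 0.09 t 0.15 F [ 0.47 -0.22 -0.02] M [ 0.021  0.063 -0.003] open 0.0849
```

Emit:
play_rows(
  series=[
    {"x": -0.521, "y": -0.535, "z": -0.055, "wz": -0.097},
    {"x": -0.521, "y": -0.535, "z": -0.055, "wz": -0.097},
    {"x": -0.521, "y": -0.535, "z": -0.055, "wz": -0.097},
    {"x": -0.521, "y": -0.535, "z": -0.055, "wz": -0.097},
    {"x": -0.521, "y": -0.535, "z": -0.055, "wz": -0.097},
    {"x": -0.521, "y": -0.535, "z": -0.055, "wz": -0.097},
    {"x": -0.521, "y": -0.535, "z": -0.055, "wz": -0.097},
    {"x": -0.521, "y": -0.535, "z": -0.055, "wz": -0.097},
  ],
  claw=1,
  newtons=35,
)

```text
invalid input
```

```bash
python3 -c "
from h import *
rel([.4823,-.2006,.46],75.7)"
```

```text
shift [-0.5211 -0.5356 -0.0551] turn [-0.0021 -0.0001 -0.097 ]
now [0.16   0.4735 0.404 ] psi 71.34 tilt 0.09 t 0.15 F [ 0.47 -0.22 -0.02] M [ 0.021  0.063 -0.003] open 0.0849
```

Emit:
play_rows(
  series=[
    {"x": -0.521, "y": -0.535, "z": -0.055, "wx": 0, "wy": 0, "wz": -0.097},
    {"x": -0.521, "y": -0.535, "z": -0.055, "wx": 0, "wy": 0, "wz": -0.097},
    {"x": -0.521, "y": -0.535, "z": -0.055, "wx": 0, "wy": 0, "wz": -0.097},
    {"x": -0.521, "y": -0.535, "z": -0.055, "wx": 0, "wy": 0, "wz": -0.097},
    {"x": -0.521, "y": -0.535, "z": -0.055, "wx": 0, "wy": 0, "wz": -0.097},
    {"x": -0.521, "y": -0.535, "z": -0.055, "wx": 0, "wy": 0, "wz": -0.097},
    {"x": -0.521, "y": -0.535, "z": -0.055, "wx": 0, "wy": 0, "wz": -0.097},
    {"x": -0.521, "y": -0.535, "z": -0.055, "wx": 0, "wy": 0, "wz": -0.097},
  ],
  claw=1,
  newtons=35,
)

```text
time: 1.15
ee_pos: [0.3756, 0.0219, 0.4417]
tool_rot: [0.125, 0.992, 0.0, 0.0]
ft_force: [1.5, 1.6, 0.4]
opening: 0.0852
```

```bash
python3 -c "
from h import *
rel([.4823,-.2006,.46],75.7)"
```

```text
shift [-0.1584 -0.1892 -0.0183] turn [ 0.0007  0.0008 -0.0001]
now [0.3756 0.0219 0.4417] psi 75.7 tilt 0.05 t 1.15 F [1.48 1.64 0.38] M [ 0.048 -0.093 -0.021] open 0.0852
```

Emit:
play_rows(
  series=[
    {"x": -0.158, "y": -0.189, "z": -0.018, "wx": 0, "wy": 0, "wz": 0},
    {"x": -0.158, "y": -0.189, "z": -0.018, "wx": 0, "wy": 0, "wz": 0},
    {"x": -0.158, "y": -0.189, "z": -0.018, "wx": 0, "wy": 0, "wz": 0},
    {"x": -0.158, "y": -0.189, "z": -0.018, "wx": 0, "wy": 0, "wz": 0},
    {"x": -0.158, "y": -0.189, "z": -0.018, "wx": 0, "wy": 0, "wz": 0},
    {"x": -0.158, "y": -0.189, "z": -0.018, "wx": 0, "wy": 0, "wz": 0},
  ],
)

```text
time: 1.9
ee_pos: [0.4814, -0.1982, 0.4587]
tool_rot: [0.125, 0.992, 0.0, -0.001]
ft_force: [-0.4, 0.3, 0.5]
opening: 0.0854
```

```bash
python3 -c "
from h import *
rel([.4823,-.2006,.46],75.7)
ci=robot.camera_info('wrist'); np.savez('w1.npz',**ci)
cv2.imwrite('pics/w1.png',robot.snapshot('wrist')[:,:,::-1])"
```

```text
shift [-0.0015 -0.0021 -0.0013] turn [ 0.0009 -0.0027 -0.0008]
now [ 0.4814 -0.1982  0.4587] psi 75.66 tilt 0.13 t 1.9 F [-0.45  0.32  0.51] M [-0.008 -0.    -0.001] open 0.0854
```

View pics/w1.png

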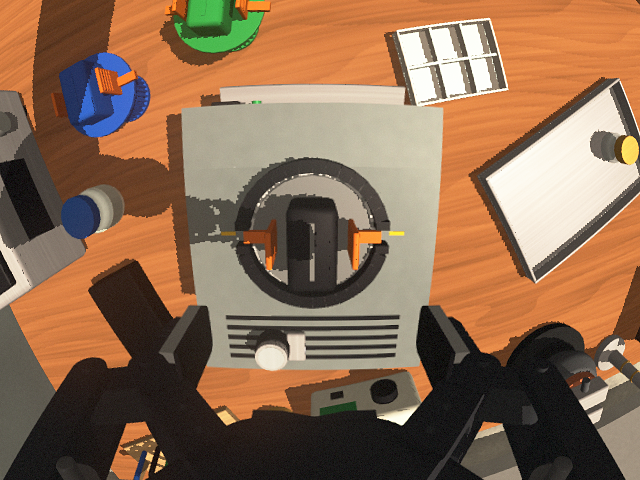

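Close wrist view: collar ring centred near (312,232), tabs at (268,245) and (357,245), yellow lock marks at (228,233) and (397,233). I'll compute positions from these.

```bash
cat >> h.py <<'E'
def fz(ci,u,v,z):
    M=ci["mtx"];R=ci["R"];t=ci["t"]; x=np.array([u-M[0,2],v-M[1,2]])/M[0,0]; th=np.linalg.norm(x)
    d=R.T@np.r_[x/th*np.sin(th),np.cos(th)]; o=-R.T@t; return o+d*(z-o[2])/d[2]
E
python3 - <<'E'
from h import *
ci=dict(np.load('w1.npz')); g=cv2.imread('pics/w1.png'); gr=cv2.GaussianBlur(cv2.cvtColor(g,cv2.COLOR_BGR2GRAY),(3,3),0).astype(float)
# collar outer edge
P=[]
for t in range(0,360,4):
    if min(abs(t-k) for k in (0,180,360))<14 or 150<t<215: continue
    r=np.arange(62,90,.5);c,s=np.cos(np.radians(t)),np.sin(np.radians(t))
    pr=np.array([gr[int(round(232+a*s)),int(round(312+a*c))] for a in r]);d=pr[4:]-pr[:-4];i=np.argmax(d)
    if d[i]>40: P.append(fz(ci,312+r[i+2]*c,232+r[i+2]*s,.164)[:2])
P=np.array(P)
for _ in range(4):
    s=np.linalg.lstsq(np.c_[2*P,np.ones(len(P))],(P**2).sum(1),rcond=None)[0];R=np.sqrt(s[2]+s[:2]@s[:2])
    e=abs(np.linalg.norm(P-s[:2],axis=1)-R);print(len(P),s[:2].round(4),R.round(4),e.max().round(4));P=P[e<max(.0015,2*e.std())]
h=cv2.cvtColor(g,cv2.COLOR_BGR2HSV)
def comps(lo,hi):
    m=cv2.inRange(h,lo,hi);z=np.zeros_like(m);z[190:290,215:410]=m[190:290,215:410]
    k,l,st,ce=cv2.connectedComponentsWithStats(z);return [(st[i].tolist(),ce[i].round(1).tolist()) for i in range(1,k) if st[i][4]>8]
print(comps((3,150,80),(15,255,255)));print(comps((20,120,80),(35,255,255)))
d=lambda v:np.degrees(np.arctan2(v[1],v[0]))
# collector top corners z=.15
q=[fz(ci,u,v,.15)[:2] for u,v in ((182,110),(443,108),(429,369),(198,362))]; print(np.round(q,4)); print("yaw front",d(q[1]-q[0])-90)
cv2.imwrite('pics/w1c.png',cv2.resize(g[150:320,215:410],None,fx=4,fy=3.5))
E
```

```text
67 [ 0.4837 -0.2021] 0.0597 0.0093
63 [ 0.4825 -0.2016] 0.0589 0.0026
56 [ 0.4829 -0.2013] 0.0587 0.0021
54 [ 0.483  -0.2011] 0.0586 0.0018
[([348, 219, 33, 51, 637], [358.6, 240.4]), ([243, 220, 34, 50, 754], [264.3, 241.3]), ([372, 240, 10, 4, 13], [377.5, 242.5])]
[([221, 231, 12, 4, 28], [226.9, 232.5]), ([389, 231, 15, 4, 59], [396.1, 232.5])]
[[ 0.3645 -0.2724]
 [ 0.4123 -0.0793]
 [ 0.6414 -0.1262]
 [ 0.5791 -0.3358]]
yaw front -13.907988493618745
```

View pics/w1c.png

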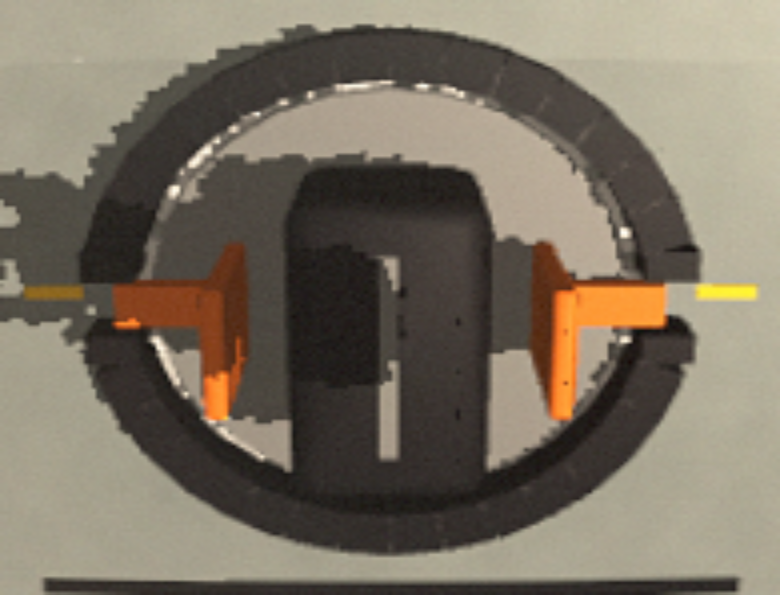

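```bash
python3 - <<'E'
from h import *
ci=dict(np.load('w1.npz'))
a=fz(ci,226.9,232.5,.151);b=fz(ci,396.1,232.5,.151);v=b-a;print(np.degrees(np.arctan2(v[1],v[0])),np.linalg.norm(v),(a+b)/2)
# tab top outer edges z=.196
for u in ((273.5,268),(274.5,220)),((351,268),(349,220)):pass
for n,(u,v) in dict(L=(215+228/4,150+415/3.5),R=(215+552/4,150+415/3.5)).items(): print(n,fz(ci,u,v,.196))
p=fz(ci,215+228/4-1,150+415/3.5,.196);q=fz(ci,215+575/4,150+415/3.5,.196);print(p,q,np.linalg.norm(p-q),np.degrees(np.arctan2(*(q-p)[[1,0]])))
rel([.4827,-.2009,.343],75.8)
E
```

```text
75.6651414018861 0.13311953048458808 [ 0.48320169 -0.2008939   0.151     ]
L [ 0.48881631 -0.22941015  0.196     ]
R [ 0.50226561 -0.17674214  0.196     ]
[ 0.48865252 -0.2300672   0.196     ] [ 0.50325215 -0.17297402  0.196     ] 0.05893030100225703 75.65594821691853
shift [-0.0024 -0.003   0.1161] turn [ 0.0007 -0.0019 -0.0015]
now [ 0.4812 -0.1975  0.4591] psi 75.73 tilt 0.09 t 1.95 F [-0.68 -0.27  0.73] M [-0.027  0.032  0.033] open 0.0857
```

Emit:
play_rows(
  series=[
    {"x": -0.001, "y": -0.001, "z": 0.04, "wx": 0, "wy": 0, "wz": 0},
    {"x": -0.001, "y": -0.002, "z": 0.07, "wx": 0, "wy": 0, "wz": 0},
    {"x": -0.001, "y": -0.002, "z": 0.07, "wx": 0, "wy": 0, "wz": 0},
    {"x": -0.001, "y": -0.002, "z": 0.07, "wx": 0, "wy": 0, "wz": 0},
  ],
)

```text
time: 2.45
ee_pos: [0.4823, -0.1996, 0.3911]
tool_rot: [0.124, 0.992, -0.0, 0.001]
ft_force: [0.4, -0.2, 0.0]
opening: 0.0856
```

```bash
python3 -c "
from h import *
for i in range(3): rel([.4829,-.2009,.343],75.7)
ci=robot.camera_info('wrist'); np.savez('w2.npz',**ci)
cv2.imwrite('pics/w2.png',robot.snapshot('wrist')[:,:,::-1])
rel([.4829,-.2009,.343],75.7)
"
```

```text
shift [-0.0008 -0.0011  0.0481] turn [-0.0003  0.0026  0.0018]
now [ 0.4823 -0.1996  0.3911] psi 75.78 tilt 0.12 t 2.45 F [ 0.41 -0.17  0.02] M [ 0.027 -0.046 -0.001] open 0.0856
shift [-0.0008 -0.0011  0.0481] turn [-0.0003  0.0026  0.0018]
now [ 0.4823 -0.1996  0.3911] psi 75.78 tilt 0.12 t 2.45 F [ 0.41 -0.17  0.02] M [ 0.027 -0.046 -0.001] open 0.0856
shift [-0.0008 -0.0011  0.0481] turn [-0.0003  0.0026  0.0018]
now [ 0.4823 -0.1996  0.3911] psi 75.78 tilt 0.12 t 2.45 F [ 0.41 -0.17  0.02] M [ 0.027 -0.046 -0.001] open 0.0856
shift [-0.0005 -0.0009  0.0484] turn [-0.0005  0.004   0.0014]
now [ 0.4825 -0.1999  0.3914] psi 75.76 tilt 0.18 t 2.5 F [ 0.31 -0.09  0.47] M [ 0.037 -0.004  0.003] open 0.0855
```

View pics/w2.png

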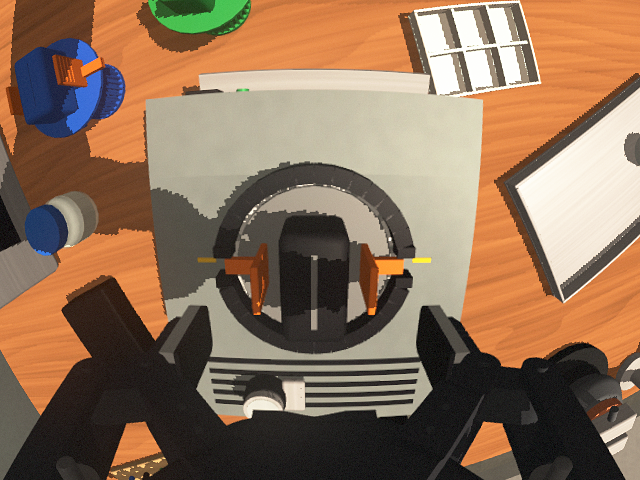

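Emit:
play_rows(
  series=[
    {"x": -0.0005, "y": -0.001, "z": 0.025, "wx": 0, "wy": 0, "wz": 0},
    {"x": -0.0005, "y": -0.001, "z": 0.04, "wx": 0, "wy": 0, "wz": 0},
    {"x": -0.0005, "y": -0.001, "z": 0.048, "wx": 0, "wy": 0, "wz": 0},
    {"x": -0.0005, "y": -0.001, "z": 0.048, "wx": 0, "wy": 0, "wz": 0},
  ],
)

```text
time: 3.0
ee_pos: [0.4824, -0.2015, 0.3413]
tool_rot: [0.124, 0.992, 0.0, -0.0]
ft_force: [-0.6, -0.2, 0.2]
opening: 0.0854
```

```bash
python3 -c "
from h import *
rel([.4829,-.2009,.343],75.7)
cv2.imwrite('pics/w3.png',robot.snapshot('wrist')[:,:,::-1])
"
```

```text
shift [-0.0004  0.0007 -0.0017] turn [ 0.0001 -0.0009 -0.0001]
now [ 0.4824 -0.2015  0.3413] psi 75.7 tilt 0.04 t 3.0 F [-0.64 -0.16  0.17] M [-0.022 -0.001 -0.019] open 0.0854
```

View pics/w3.png

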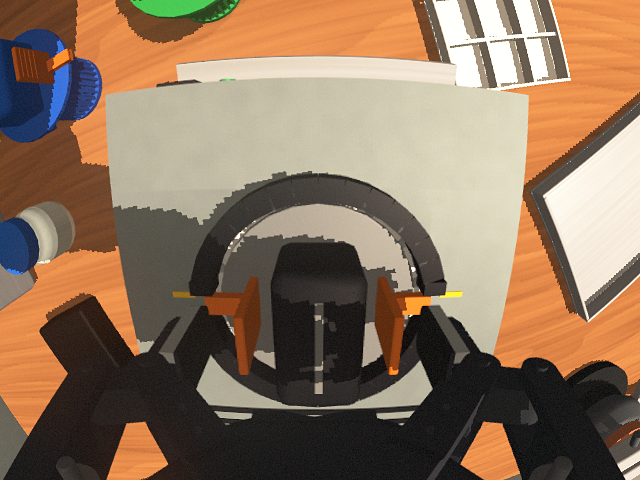

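Emit:
play_rows(
  series=[
    {"x": 0, "y": 0.001, "z": -0.001, "wx": 0, "wy": 0, "wz": 0},
    {"x": 0, "y": 0.001, "z": -0.001, "wx": 0, "wy": 0, "wz": 0},
    {"x": 0, "y": 0.001, "z": -0.001, "wx": 0, "wy": 0, "wz": 0},
    {"x": 0, "y": 0.001, "z": -0.001, "wx": 0, "wy": 0, "wz": 0},
  ],
  claw=-1,
  newtons=25,
)

```text
time: 3.55
ee_pos: [0.483, -0.2005, 0.3457]
tool_rot: [0.124, 0.992, -0.0, 0.002]
ft_force: [-3.1, 3.3, 13.1]
opening: 0.0438
```

```bash
python3 -c "
from h import *
rel([.4829,-.2009,.343],75.7)
"
```

```text
shift [ 0.     -0.0005  0.0027] turn [0.0001 0.0059 0.0003]
now [ 0.483  -0.2005  0.3457] psi 75.71 tilt 0.27 t 3.55 F [-3.09  3.26 13.09] M [ 0.533  0.666 -0.006] open 0.0438
```

```bash
python3 -c "
from h import *
cv2.imwrite('pics/w4.png',robot.snapshot('wrist')[:,:,::-1])
rel([.4829,-.2009,.343],75.7)
"
```

```text
shift [ 0.     -0.0005  0.0027] turn [0.0001 0.0059 0.0004]
now [ 0.483  -0.2004  0.3457] psi 75.72 tilt 0.27 t 3.6 F [-2.84  2.67 12.23] M [ 0.491  0.62  -0.06 ] open 0.0439
```

View pics/w4.png

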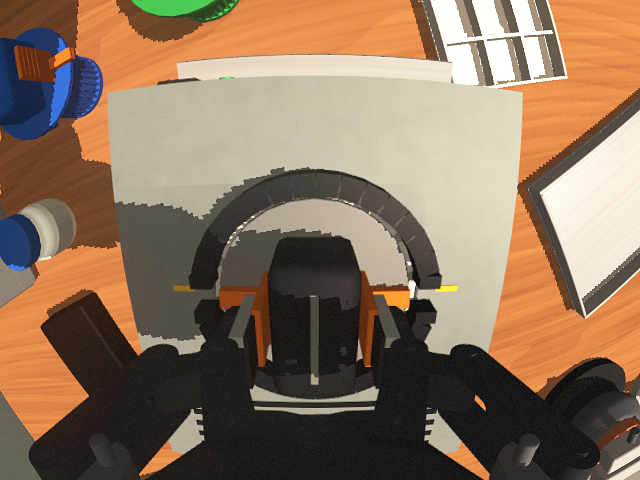

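Emit:
play_rows(
  series=[
    {"x": 0, "y": 0, "z": -0.002, "wx": 0, "wy": 0, "wz": 0},
    {"x": 0, "y": 0, "z": -0.004, "wx": 0, "wy": 0, "wz": 0},
    {"x": 0, "y": 0, "z": -0.004, "wx": 0, "wy": 0, "wz": 0},
  ],
  newtons=38,
)

```text
time: 3.98
ee_pos: [0.4826, -0.2006, 0.3464]
tool_rot: [0.125, 0.992, -0.0, -0.0]
ft_force: [-0.5, 1.3, 1.5]
opening: 0.0413
```

```bash
python3 -c "
from h import *
rel([.4829,-.2009,.343],75.7)
"
```

```text
shift [-0.0003 -0.0002  0.0034] turn [-0.0001 -0.0004 -0.0001]
now [ 0.4826 -0.2006  0.3464] psi 75.69 tilt 0.02 t 3.98 F [-0.55  1.26  1.5 ] M [ 0.02  -0.01  -0.026] open 0.0413
```

Emit:
play_rows(
  series=[
    {"x": 0, "y": 0, "z": -0.002, "wx": 0, "wy": 0, "wz": 0},
    {"x": 0, "y": 0, "z": -0.004, "wx": 0, "wy": 0, "wz": 0},
    {"x": 0, "y": 0, "z": -0.004, "wx": 0, "wy": 0, "wz": 0},
  ],
)

```text
time: 4.35
ee_pos: [0.4825, -0.2005, 0.3483]
tool_rot: [0.125, 0.992, 0.0, -0.002]
ft_force: [2.2, -2.0, -16.5]
opening: 0.0409
```

```bash
python3 -c "
from h import *
rel([.4829,-.2009,.343],75.7)
"
```

```text
shift [-0.0005 -0.0002  0.0053] turn [ 0.0005 -0.0044 -0.0001]
now [ 0.4825 -0.2005  0.3483] psi 75.69 tilt 0.2 t 4.35 F [  2.21  -2.03 -16.51] M [-0.405 -0.821  0.016] open 0.0409
```

Emit:
play_rows(
  series=[
    {"x": 0, "y": 0, "z": 0.0015, "wx": 0, "wy": 0, "wz": 0},
    {"x": 0, "y": 0, "z": 0.0015, "wx": 0, "wy": 0, "wz": -0.045},
    {"x": 0, "y": 0, "z": 0.0015, "wx": 0, "wy": 0, "wz": -0.09},
    {"x": 0, "y": 0, "z": 0.0015, "wx": 0, "wy": 0, "wz": -0.09},
  ],
)

```text
time: 4.85
ee_pos: [0.4823, -0.2003, 0.3483]
tool_rot: [0.089, 0.996, 0.001, -0.001]
ft_force: [0.5, 0.7, -15.3]
opening: 0.0406
```

```bash
python3 -c "
from h import *
rel([.4829,-.2009,.343],75.7)
"
```

```text
shift [-0.0007 -0.0005  0.0053] turn [ 0.001  -0.0024  0.0909]
now [ 0.4823 -0.2003  0.3483] psi 79.79 tilt 0.12 t 4.85 F [  0.48   0.7  -15.26] M [ 0.17  -0.397 -0.047] open 0.0406
```

Emit:
play_rows(
  series=[
    {"x": 0, "y": 0, "z": 0.002, "wx": 0, "wy": 0, "wz": -0.09},
    {"x": 0, "y": 0, "z": 0.002, "wx": 0, "wy": 0, "wz": -0.18},
    {"x": 0, "y": 0, "z": 0.002, "wx": 0, "wy": 0, "wz": -0.27},
    {"x": 0, "y": 0, "z": 0.002, "wx": 0, "wy": 0, "wz": -0.27},
  ],
)

```text
time: 5.35
ee_pos: [0.4828, -0.2007, 0.3481]
tool_rot: [-0.016, 1.0, -0.001, 0.001]
ft_force: [-0.2, 0.1, -6.5]
opening: 0.0409
```

```bash
python3 -c "
from h import *
rel([.4829,-.2009,.343],75.7)
"
```

```text
shift [-0.0001 -0.0002  0.0051] turn [-0.0013  0.0024  0.3592]
now [ 0.4828 -0.2007  0.3481] psi 91.87 tilt 0.12 t 5.35 F [-0.18  0.06 -6.55] M [-0.073 -0.034  0.007] open 0.0409
```

Emit:
play_rows(
  series=[
    {"x": 0, "y": 0, "z": -0.001, "wx": 0, "wy": 0, "wz": -0.09},
    {"x": 0, "y": 0, "z": -0.001, "wx": 0, "wy": 0, "wz": -0.18},
    {"x": 0, "y": 0, "z": -0.001, "wx": 0, "wy": 0, "wz": -0.27},
    {"x": 0, "y": 0, "z": -0.001, "wx": 0, "wy": 0, "wz": -0.34},
    {"x": 0, "y": 0, "z": -0.001, "wx": 0, "wy": 0, "wz": -0.34},
  ],
)

```text
time: 5.98
ee_pos: [0.4826, -0.2006, 0.3482]
tool_rot: [-0.149, 0.989, -0.0, -0.0]
ft_force: [-0.9, 1.2, -9.8]
opening: 0.0413
```

```bash
python3 -c "
from h import *
rel([.4829,-.2009,.343],75.7)
"
```

```text
shift [-0.0002 -0.0004  0.0052] turn [-1.000e-04 -0.000e+00  6.984e-01]
now [ 0.4826 -0.2006  0.3482] psi 107.13 tilt 0.01 t 5.97 F [-0.91  1.15 -9.8 ] M [ 0.088 -0.003  0.04 ] open 0.0413
```

Emit:
play_rows(
  series=[
    {"x": 0, "y": 0, "z": 0, "wx": 0, "wy": 0, "wz": -0.034},
    {"x": 0, "y": 0, "z": 0, "wx": 0, "wy": 0, "wz": -0.067},
    {"x": 0, "y": 0, "z": 0, "wx": 0, "wy": 0, "wz": -0.067},
  ],
)

```text
time: 6.35
ee_pos: [0.4827, -0.2006, 0.3482]
tool_rot: [-0.176, 0.984, -0.0, 0.0]
ft_force: [-0.7, 0.7, -7.5]
opening: 0.0409
```

```bash
python3 -c "
from h import *
rel([.4829,-.2009,.343],75.7)
"
```

```text
shift [-0.0001 -0.0003  0.0052] turn [-3.000e-04  4.000e-04  7.672e-01]
now [ 0.4827 -0.2006  0.3482] psi 110.22 tilt 0.02 t 6.35 F [-0.7   0.72 -7.45] M [ 0.076 -0.052  0.001] open 0.0409
```

Emit:
play_rows(
  series=[
    {"x": 0, "y": 0, "z": 0, "wx": 0, "wy": 0, "wz": -0.034},
    {"x": 0, "y": 0, "z": 0, "wx": 0, "wy": 0, "wz": -0.067},
    {"x": 0, "y": 0, "z": 0, "wx": 0, "wy": 0, "wz": -0.067},
  ],
)

```text
time: 6.72
ee_pos: [0.4828, -0.2007, 0.3482]
tool_rot: [-0.201, 0.979, -0.0, 0.0]
ft_force: [-0.2, -0.4, -6.9]
opening: 0.0409
```

```bash
python3 -c "
from h import *
rel([.4829,-.2009,.343],75.7)
"
```

```text
shift [-0.     -0.0003  0.0052] turn [-5.000e-04  8.000e-04  8.344e-01]
now [ 0.4828 -0.2007  0.3482] psi 113.25 tilt 0.04 t 6.72 F [-0.21 -0.4  -6.94] M [ 0.012 -0.111  0.048] open 0.0409
```

Emit:
play_rows(
  series=[
    {"x": 0, "y": 0, "z": -0.001, "wx": 0, "wy": 0, "wz": -0.034},
    {"x": 0, "y": 0, "z": -0.001, "wx": 0, "wy": 0, "wz": -0.067},
    {"x": 0, "y": 0, "z": -0.001, "wx": 0, "wy": 0, "wz": -0.067},
  ],
)

```text
time: 7.1
ee_pos: [0.4825, -0.2005, 0.3484]
tool_rot: [-0.227, 0.974, 0.0, -0.0]
ft_force: [0.5, -0.0, -12.6]
opening: 0.041
```

```bash
python3 -c "
from h import *
rel([.4829,-.2009,.343],75.7)
"
```

```text
shift [-0.0002 -0.0005  0.0054] turn [ 9.000e-04 -1.400e-03  9.016e-01]
now [ 0.4825 -0.2005  0.3484] psi 116.27 tilt 0.07 t 7.1 F [  0.5   -0.02 -12.55] M [ 0.019 -0.338 -0.005] open 0.041
```

Emit:
play_rows(
  series=[
    {"x": 0, "y": 0, "z": 0, "wx": 0, "wy": 0, "wz": -0.034},
    {"x": 0, "y": 0, "z": 0, "wx": 0, "wy": 0, "wz": -0.067},
    {"x": 0, "y": 0, "z": 0, "wx": 0, "wy": 0, "wz": -0.067},
  ],
)

```text
time: 7.48
ee_pos: [0.4823, -0.2002, 0.3487]
tool_rot: [-0.253, 0.968, 0.001, -0.0]
ft_force: [-0.7, 1.9, -11.9]
opening: 0.0406
```

```bash
python3 -c "
from h import *
rel([.4829,-.2009,.343],75.7)
"
```

```text
shift [-0.0002 -0.0009  0.0057] turn [ 0.002  -0.0013  0.9687]
now [ 0.4823 -0.2002  0.3487] psi 119.29 tilt 0.1 t 7.47 F [ -0.66   1.89 -11.86] M [ 0.78   0.05  -0.142] open 0.0406
```

Emit:
play_rows(
  series=[
    {"x": 0, "y": 0, "z": 0, "wx": 0, "wy": 0, "wz": -0.034},
    {"x": 0, "y": 0, "z": 0, "wx": 0, "wy": 0, "wz": -0.034},
  ],
)

```text
time: 7.72
ee_pos: [0.4831, -0.201, 0.3501]
tool_rot: [-0.266, 0.964, -0.001, 0.001]
ft_force: [-1.7, 1.8, -3.4]
opening: 0.0408
```

```bash
python3 -c "
from h import *
rel([.4829,-.2009,.343],75.7)
"
```

```text
shift [0.0002 0.0002 0.0071] turn [-0.0036  0.0025  1.0028]
now [ 0.4831 -0.201   0.3501] psi 120.83 tilt 0.19 t 7.72 F [-1.73  1.82 -3.44] M [0.582 0.592 0.115] open 0.0408
```

Emit:
play_rows(
  series=[
    {"x": 0, "y": 0, "z": 0, "wx": 0, "wy": 0, "wz": -0.034},
    {"x": 0, "y": 0, "z": 0, "wx": 0, "wy": 0, "wz": -0.034},
  ],
)

```text
time: 7.98
ee_pos: [0.4832, -0.201, 0.3503]
tool_rot: [-0.278, 0.96, -0.001, 0.001]
ft_force: [-0.6, 1.3, -2.8]
opening: 0.0408
```

```bash
python3 -c "
from h import *
rel([.4829,-.2009,.343],75.7)
"
```

```text
shift [0.0002 0.0002 0.0073] turn [-0.0031  0.0034  1.0361]
now [ 0.4832 -0.201   0.3503] psi 122.33 tilt 0.2 t 7.97 F [-0.57  1.31 -2.85] M [0.083 0.116 0.021] open 0.0408
```

Emit:
play_rows(
  series=[
    {"x": 0, "y": 0, "z": -0.002, "wx": 0, "wy": 0, "wz": 0},
    {"x": 0, "y": 0, "z": -0.004, "wx": 0, "wy": 0, "wz": 0},
    {"x": 0, "y": 0, "z": -0.006, "wx": 0, "wy": 0, "wz": 0},
    {"x": 0, "y": 0, "z": -0.006, "wx": 0, "wy": 0, "wz": 0},
  ],
)

```text
time: 8.48
ee_pos: [0.4828, -0.2007, 0.3552]
tool_rot: [-0.278, 0.96, -0.0, 0.0]
ft_force: [0.3, 0.8, -3.9]
opening: 0.0406
```

```bash
python3 -c "
from h import *
rel([.4829,-.2009,.343],75.7)
"
```

```text
shift [ 0.     -0.0002  0.0122] turn [-6.000e-04  8.000e-04  1.036e+00]
now [ 0.4828 -0.2007  0.3552] psi 122.32 tilt 0.04 t 8.47 F [ 0.32  0.81 -3.95] M [-0.014  0.053 -0.023] open 0.0406
```

It rises freely and carries only the weight. I'll go on lifting.

Emit:
play_rows(
  series=[
    {"x": 0, "y": 0, "z": -0.006, "wx": 0, "wy": 0, "wz": 0},
    {"x": 0, "y": 0, "z": -0.014, "wx": 0, "wy": 0, "wz": 0},
    {"x": 0, "y": 0, "z": -0.022, "wx": 0, "wy": 0, "wz": 0},
    {"x": 0, "y": 0, "z": -0.03, "wx": 0, "wy": 0, "wz": 0},
    {"x": 0, "y": 0, "z": -0.036, "wx": 0, "wy": 0, "wz": 0},
  ],
)

```text
time: 9.1
ee_pos: [0.4827, -0.2006, 0.3917]
tool_rot: [-0.278, 0.96, -0.0, 0.0]
ft_force: [0.3, -0.5, -3.5]
opening: 0.0411
```

```bash
python3 -c "
from h import *
rel([.4829,-.2009,.45],122.3)
"
```

```text
shift [-0.     -0.0004 -0.0583] turn [-0.0008  0.0005  0.0004]
now [ 0.4827 -0.2006  0.3917] psi 122.32 tilt 0.04 t 9.1 F [ 0.32 -0.5  -3.45] M [-0.014  0.04   0.039] open 0.0411
```

Emit:
play_rows(
  series=[
    {"x": 0, "y": 0, "z": -0.01, "wx": 0, "wy": 0, "wz": 0},
    {"x": 0, "y": 0, "z": -0.02, "wx": 0, "wy": 0, "wz": 0},
    {"x": 0, "y": 0, "z": -0.032, "wx": 0, "wy": 0, "wz": 0},
    {"x": 0, "y": 0, "z": -0.045, "wx": 0, "wy": 0, "wz": 0},
    {"x": 0, "y": 0, "z": -0.06, "wx": 0, "wy": 0, "wz": 0},
    {"x": 0, "y": 0, "z": -0.075, "wx": 0, "wy": 0, "wz": 0},
    {"x": 0, "y": 0, "z": -0.075, "wx": 0, "wy": 0, "wz": 0},
    {"x": 0, "y": 0, "z": -0.075, "wx": 0, "wy": 0, "wz": 0},
  ],
)

```text
time: 10.1
ee_pos: [0.4826, -0.2006, 0.4657]
tool_rot: [-0.278, 0.96, 0.0, -0.0]
ft_force: [-0.2, 0.1, -2.8]
opening: 0.0408
```

```bash
python3 -c "
from h import *
cv2.imwrite('pics/s5.png',robot.snapshot('scene')[:,:,::-1])
rel([.5489,.1102,.46],122.3)
print(robot.read_state()['q'])
"
```

```text
shift [-0.2222  0.2271  0.0054] turn [ 0.0013 -0.0009  0.0004]
now [ 0.4825 -0.2005  0.4653] psi 122.32 tilt 0.07 t 10.15 F [ 0.43  1.27 -4.73] M [-0.035  0.023 -0.002] open 0.0407
[-3.93882949e-01  2.70486453e-01  2.00889511e-01  1.50244891e+00
 -1.57776647e-05 -9.57944339e-01]
```

View pics/s5.png

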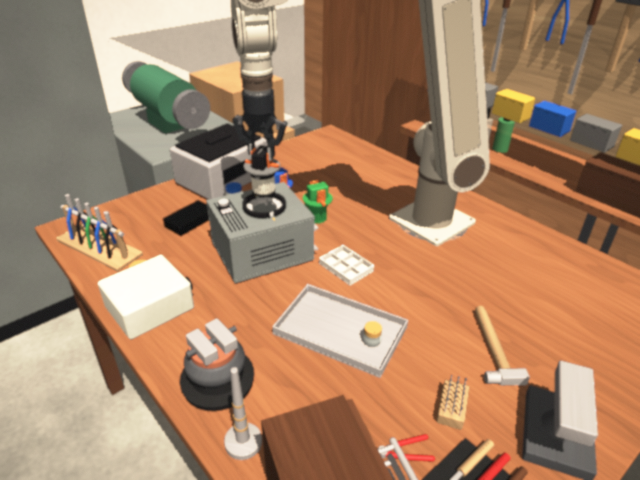

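The cartridge hangs level, clear of the collar. Foot is about 0.199 m up. Next I'll carry it to the tray.

Emit:
play_rows(
  series=[
    {"x": -0.014, "y": 0.014, "z": 0, "wx": 0, "wy": 0, "wz": 0},
    {"x": -0.042, "y": 0.043, "z": 0, "wx": 0, "wy": 0, "wz": 0},
    {"x": -0.075, "y": 0.077, "z": 0, "wx": 0, "wy": 0, "wz": 0},
    {"x": -0.11, "y": 0.112, "z": 0, "wx": 0, "wy": 0, "wz": 0},
    {"x": -0.145, "y": 0.148, "z": 0, "wx": 0, "wy": 0, "wz": 0},
    {"x": -0.18, "y": 0.184, "z": 0, "wx": 0, "wy": 0, "wz": 0},
    {"x": -0.207, "y": 0.212, "z": 0, "wx": 0, "wy": 0, "wz": 0},
    {"x": -0.222, "y": 0.227, "z": 0, "wx": 0, "wy": 0, "wz": 0},
  ],
)

```text
time: 11.15
ee_pos: [0.549, 0.1119, 0.4649]
tool_rot: [-0.279, 0.96, 0.0, -0.001]
ft_force: [0.3, -0.4, -4.4]
opening: 0.041
```

Emit:
play_rows(
  series=[
    {"x": 0, "y": 0, "z": 0.01, "wx": 0, "wy": 0, "wz": 0},
    {"x": 0, "y": 0, "z": 0.03, "wx": 0, "wy": 0, "wz": 0},
    {"x": 0, "y": 0, "z": 0.055, "wx": 0, "wy": 0, "wz": 0},
    {"x": 0, "y": 0, "z": 0.08, "wx": 0, "wy": 0, "wz": 0},
    {"x": 0, "y": 0, "z": 0.1, "wx": 0, "wy": 0, "wz": 0},
    {"x": 0, "y": 0, "z": 0.115, "wx": 0, "wy": 0, "wz": 0},
    {"x": 0, "y": 0, "z": 0.12, "wx": 0, "wy": 0, "wz": 0},
  ],
)

```text
time: 12.02
ee_pos: [0.5485, 0.109, 0.3447]
tool_rot: [-0.278, 0.961, -0.0, -0.001]
ft_force: [-0.1, -0.1, -3.4]
opening: 0.0409
```

```bash
python3 -c "
from h import *
rel([.5489,.1102,.271],122.3)
cv2.imwrite('pics/s6.png',robot.snapshot('scene')[:,:,::-1])
cv2.imwrite('pics/t6.png',robot.snapshot('top')[:,:,::-1])
"
```

```text
shift [-0.0011  0.0008  0.0737] turn [ 0.0007 -0.003  -0.0013]
now [0.5485 0.109  0.3447] psi 122.24 tilt 0.14 t 12.03 F [-0.06 -0.05 -3.44] M [-0.037 -0.009 -0.062] open 0.0409
```

View pics/s6.png

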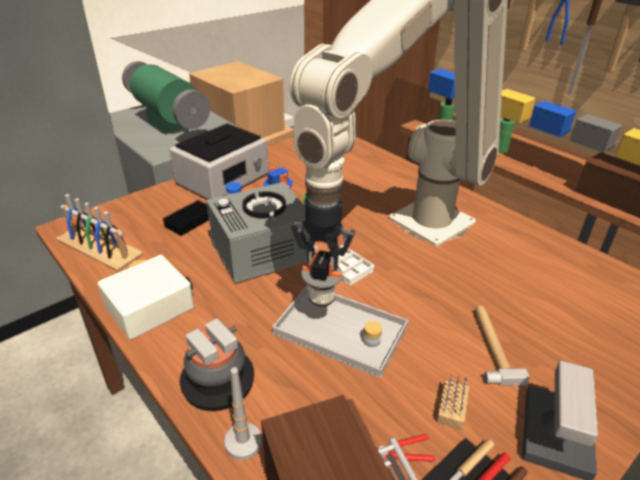

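Emit:
play_rows(
  series=[
    {"x": 0, "y": 0, "z": 0.01, "wx": 0, "wy": 0, "wz": 0},
    {"x": 0, "y": 0, "z": 0.025, "wx": 0, "wy": 0, "wz": 0},
    {"x": 0, "y": 0, "z": 0.04, "wx": 0, "wy": 0, "wz": 0},
    {"x": 0, "y": 0, "z": 0.053, "wx": 0, "wy": 0, "wz": 0},
    {"x": 0, "y": 0, "z": 0.062, "wx": 0, "wy": 0, "wz": 0},
    {"x": 0, "y": 0, "z": 0.066, "wx": 0, "wy": 0, "wz": 0},
    {"x": 0, "y": 0, "z": 0.066, "wx": 0, "wy": 0, "wz": 0},
  ],
)

```text
time: 13.0
ee_pos: [0.5489, 0.1099, 0.2798]
tool_rot: [-0.278, 0.96, 0.0, -0.0]
ft_force: [0.1, -0.3, -3.0]
opening: 0.0411
```

```bash
python3 -c "
from h import *
rel([.5489,.1102,.271],122.3)
"
```

```text
shift [-0.0001  0.0002  0.0088] turn [ 0.0001 -0.0003  0.0004]
now [0.5489 0.1099 0.2798] psi 122.32 tilt 0.01 t 13.0 F [ 0.15 -0.35 -3.04] M [-0.024  0.002  0.034] open 0.0411
```

Emit:
play_rows(
  series=[
    {"x": 0, "y": 0, "z": 0.002, "wx": 0, "wy": 0, "wz": 0},
    {"x": 0, "y": 0, "z": 0.004, "wx": 0, "wy": 0, "wz": 0},
    {"x": 0, "y": 0, "z": 0.005, "wx": 0, "wy": 0, "wz": 0},
    {"x": 0, "y": 0, "z": 0.005, "wx": 0, "wy": 0, "wz": 0},
  ],
)

```text
time: 13.5
ee_pos: [0.5489, 0.11, 0.2749]
tool_rot: [-0.278, 0.96, 0.0, 0.0]
ft_force: [-0.1, -0.2, -3.1]
opening: 0.0408
```

```bash
python3 -c "
from h import *
rel([.5489,.1102,.271],122.3)
"
```

```text
shift [-0.0001  0.0002  0.0039] turn [-0.      0.      0.0005]
now [0.5489 0.11   0.2749] psi 122.32 tilt 0.0 t 13.5 F [-0.08 -0.25 -3.11] M [-0.022 -0.03  -0.002] open 0.0408
```

Emit:
play_rows(
  series=[
    {"x": 0, "y": 0, "z": 0.001, "wx": 0, "wy": 0, "wz": 0},
    {"x": 0, "y": 0, "z": 0.002, "wx": 0, "wy": 0, "wz": 0},
    {"x": 0, "y": 0, "z": 0.003, "wx": 0, "wy": 0, "wz": 0},
    {"x": 0, "y": 0, "z": 0.003, "wx": 0, "wy": 0, "wz": 0},
  ],
)

```text
time: 14.0
ee_pos: [0.5489, 0.1099, 0.2718]
tool_rot: [-0.278, 0.96, 0.0, -0.0]
ft_force: [0.2, 0.5, -3.5]
opening: 0.041
```

```bash
python3 -c "
from h import *
rel([.5489,.1102,.271],122.3)
"
```

```text
shift [-0.0002  0.0002  0.0008] turn [ 0.0001 -0.0004  0.0004]
now [0.5489 0.1099 0.2718] psi 122.32 tilt 0.02 t 14.0 F [ 0.22  0.55 -3.49] M [0.019 0.007 0.042] open 0.041
```

Emit:
play_rows(
  series=[
    {"x": 0, "y": 0, "z": 0.001, "wx": 0, "wy": 0, "wz": 0},
    {"x": 0, "y": 0, "z": 0.0015, "wx": 0, "wy": 0, "wz": 0},
    {"x": 0, "y": 0, "z": 0.0015, "wx": 0, "wy": 0, "wz": 0},
  ],
)

```text
time: 14.38
ee_pos: [0.5489, 0.1099, 0.2707]
tool_rot: [-0.278, 0.96, -0.0, 0.0]
ft_force: [-1.0, 0.5, -1.0]
opening: 0.0409
```

```bash
python3 -c "
from h import *
rel([.5489,.1102,.271],122.3)
"
```

```text
shift [-0.0001  0.0002 -0.0003] turn [-0.0001  0.0003  0.0004]
now [0.5489 0.1099 0.2707] psi 122.32 tilt 0.02 t 14.38 F [-1.05  0.54 -0.99] M [-0.023  0.171  0.007] open 0.0409
```

Touched down: the weight reading fell from 3.3 N to 1 N. I'll press on lightly to offset the pads' backward swing, then release.

Emit:
play_rows(
  series=[
    {"x": 0, "y": 0, "z": 0.001, "wx": 0, "wy": 0, "wz": 0},
    {"x": 0, "y": 0, "z": 0.002, "wx": 0, "wy": 0, "wz": 0},
    {"x": 0, "y": 0, "z": 0.002, "wx": 0, "wy": 0, "wz": 0},
  ],
  newtons=25,
)

```text
time: 14.75
ee_pos: [0.5489, 0.1099, 0.2707]
tool_rot: [-0.278, 0.96, -0.0, 0.001]
ft_force: [-5.2, -0.8, 9.4]
opening: 0.0411
```

```bash
python3 -c "
from h import *
rel([.5489,.1102,.271],122.3)
"
```

```text
shift [-0.0002  0.0002 -0.0003] turn [-0.0007  0.0023  0.0004]
now [0.5489 0.1099 0.2707] psi 122.32 tilt 0.11 t 14.75 F [-5.19 -0.77  9.44] M [-0.161  1.031  0.004] open 0.0411
```

Emit:
play_rows(
  series=[
    {"x": 0, "y": 0, "z": 0, "wx": 0, "wy": 0, "wz": 0},
    {"x": 0, "y": 0, "z": 0, "wx": 0, "wy": 0, "wz": 0},
    {"x": 0, "y": 0, "z": 0, "wx": 0, "wy": 0, "wz": 0},
    {"x": 0, "y": 0, "z": 0, "wx": 0, "wy": 0, "wz": 0},
    {"x": 0, "y": 0, "z": 0, "wx": 0, "wy": 0, "wz": 0},
  ],
  claw=1,
)

```text
time: 15.38
ee_pos: [0.549, 0.11, 0.2684]
tool_rot: [-0.278, 0.96, 0.0, 0.0]
ft_force: [-0.1, -0.9, 0.6]
opening: 0.0853
```

```bash
python3 -c "
from h import *
rel([.5489,.1102,.271],122.3)
cv2.imwrite('pics/w7.png',robot.snapshot('wrist')[:,:,::-1])
"
```

```text
shift [-0.0001  0.0003 -0.0026] turn [-0.      0.0002  0.0004]
now [0.549  0.11   0.2684] psi 122.32 tilt 0.01 t 15.38 F [-0.1  -0.91  0.63] M [ 0.018  0.048 -0.039] open 0.0853
```

View pics/w7.png

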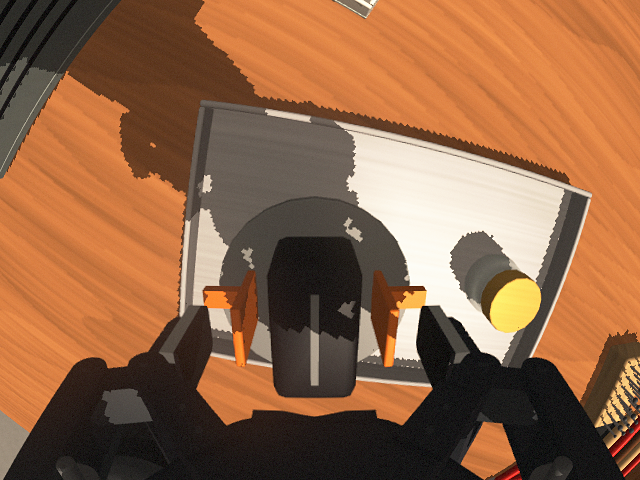

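Released: the tabs have sprung out and there is clear space either side, pads at (195,330) and (430,330), tabs at (240,320) and (390,320). Now I'll retreat straight up.

Emit:
play_rows(
  series=[
    {"x": 0, "y": 0, "z": -0.01, "wx": 0, "wy": 0, "wz": 0},
    {"x": 0, "y": 0, "z": -0.03, "wx": 0, "wy": 0, "wz": 0},
    {"x": 0, "y": 0, "z": -0.06, "wx": 0, "wy": 0, "wz": 0},
    {"x": 0, "y": 0, "z": -0.1, "wx": 0, "wy": 0, "wz": 0},
    {"x": 0, "y": 0, "z": -0.14, "wx": 0, "wy": 0, "wz": 0},
    {"x": 0, "y": 0, "z": -0.17, "wx": 0, "wy": 0, "wz": 0},
    {"x": 0, "y": 0, "z": -0.18, "wx": 0, "wy": 0, "wz": 0},
    {"x": 0, "y": 0, "z": -0.18, "wx": 0, "wy": 0, "wz": 0},
  ],
)

```text
time: 16.42
ee_pos: [0.5489, 0.1099, 0.4488]
tool_rot: [-0.278, 0.96, -0.0, 0.001]
ft_force: [0.4, 0.3, -0.7]
opening: 0.0857
```

```bash
python3 -c "
from h import *
rel([.5489,.1102,.271],122.3)
ci=robot.camera_info('wrist'); np.savez('w8.npz',**ci)
cv2.imwrite('pics/w8.png',robot.snapshot('wrist')[:,:,::-1])
cv2.imwrite('pics/s8.png',robot.snapshot('scene')[:,:,::-1])
"
```

```text
shift [1.000e-04 3.000e-04 1.778e-01] turn [-0.0005  0.0013  0.0004]
now [0.5489 0.1099 0.4488] psi 122.32 tilt 0.06 t 16.43 F [ 0.37  0.3  -0.72] M [-0.033  0.002 -0.023] open 0.0857
```

View pics/w8.png

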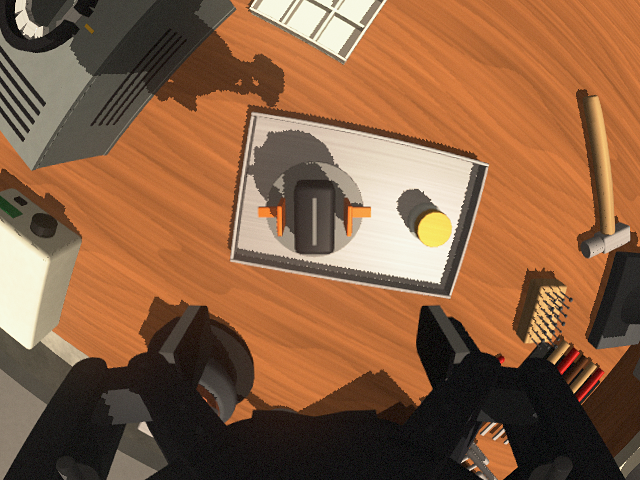

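View pics/s8.png

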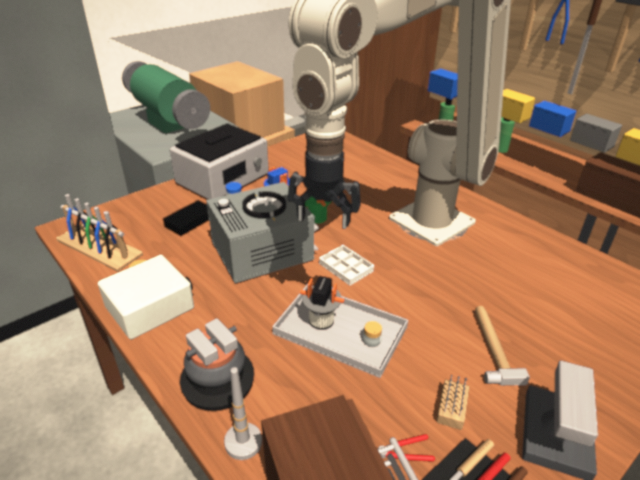

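```bash
python3 - <<'E'
from h import *
ci=dict(np.load('w8.npz')); p=fz(ci,315,222,.121)[:2]; d=p-[.5303,.1567]; a=np.radians(21.75); print(p, np.array([[np.cos(a),np.sin(a)],[-np.sin(a),np.cos(a)]])@d)
print(robot.close_job())
E
```

```text
[0.54863042 0.10997592] [-0.00028849 -0.05019025]
the job is handed in; nothing more can be done
None
```

The cartridge is out of the dust collector and standing upright in the free end of the sweeps tray. I handed the job in at about 16.5 s of the 61 s allowed. The interface gives no verdict, so the result rests on the checks below.

**Release and turn:** I pinched both orange tabs at 25 N, then 38 N. With a light upward pull I turned the knob anticlockwise about 45°. There the pull dropped to the cartridge's weight of about 3 N and it rose 2 mm, so the lugs were in the gaps. I turned another 1.5°, drew it straight up, carried it level and lowered it until the tray took the weight. I then pressed lightly (about 9 N), opened the gripper and backed off upwards.

**Last checks:**
- **Position:** the cartridge's axis measured x = 0 mm and y = -50 mm in the tray frame, which is the target point.
- **Uprightness:** it looks upright and free-standing in the last wrist and scene pictures. I judged this by eye and did not measure the angle.
- **Other things:** the jar and the other items look unmoved in those pictures, also by eye.
- **Gripper:** it was open and 180 mm above the release height, with no force reading above noise.

**What disagreed:**
- **Grip opening:** it read 41 mm, against the 47 mm expected with the tabs fully in. The pictures showed the tabs pressed in and the knob turned freely.
- **Pull while turning:** it was higher than asked for the first few degrees, at 15–16 N on the wrist and so about 12–13 N beyond the weight. I eased it back, and it stayed well under the 40 N limit.

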